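Tighten the nut deep in the parasol foot with the T-handled box key

TASK

The nut at the bottom of the deep bore in the table parasol's concrete foot has worked loose. Take the T-handled box key out of its steel stand, feel gently for the flats until the key drops fully over the nut, and turn it clockwise until the nut comes up against its stop and is firmly snug, neither pressing hard on its cushion nor overtightening it. Leave the key standing upright on the nut, let go of it, and disturb nothing else on the table.

Things in the scene. Friction and masses are not known exactly. Their poses are not given: they have to be found in the camera images.
- key: T-handled steel box key, loose, 0.35 kg (a fifth more or less), 150 mm tall, upright in the stand at the start, underside 4 mm above the table. Origin: centre of the lower end, the square socket's mouth; z up the shank. Socket 22.2 mm square inside, 18 mm deep, its sides along x and y; outside 36 mm over corners up to z = 42; shank 18 mm thick to z = 128, then the cross handle.
- key_grip (a point): middle of the key's cross handle, 139 mm above the key's origin, axes as the key's. The handle is a dark steel bar 80 mm long along x, 14 mm thick along y (grip across this), 22 mm high.
- stand: fixed stainless steel tube stand that holds the key, 60 mm high, 48 mm outside and 40 mm inside diameter, on an 84 mm round plate; inner floor 4 mm above the table. Origin: centre of its underside. The key must be lifted 60 mm to come out.
- foot: fixed square concrete parasol foot, 140 x 140 mm (thin skirt round its base 150 mm), 105 mm high, with one round upright bore in the middle, 42 mm across, 95 mm deep, 4 mm chamfer at its mouth. Origin: centre of its underside, z up, sides along x and y. The square nut stands at the bottom of the bore.
- bore (a point): centre of the bore's mouth, in the foot's top face, 105 mm above the table.
- nut_seat (a point): point on the bore's axis 35 mm above the table, level with the top of the nut's flats (21 to 35 mm up, 20 mm square; a cone on top to 39 mm up centres the socket). Where the flats point differs each time, unrelated to this frame: feel or look. Socket fits within 6 degrees and 1 mm. Key resting unengaged: its origin about 34 mm up (less as the cushion gives); fully seated: 21 mm or less.
- nut (a joint): how far the nut is screwed down, rad, growing clockwise seen from above; starts between 0.45 and 0.85, meets its stop at 1.5. It turns against a steady drag of about 0.12 N m. It says nothing of where the flats point.
- washer (a joint): elastic wind-up of the rubber washer under the nut, rad, clockwise from above positive, 3 N m per rad: it shows the torque on the nut (about 0.04 while the nut runs, more once at the stop) and springs back when let go. Firmly snug: over 0.08 (0.24 N m) with the nut at its stop. Over 0.30 (0.9 N m) is overtightened. The socket has about 6 degrees of play each way on the nut.
- cushion (a joint): how far the spring cushion under the nut is pressed down, m: 2.5 N per mm, about 0.6 mm unloaded, about 2 mm under the key's own weight, bottoms at 8 mm (20 N). More than 6.5 mm (about 16 N) is pressing too hard.
- glass: empty cobalt drinking glass, 72 mm wide, 95 mm high, bystander. Origin: centre of its underside.
- ashtray: small terracotta ashtray, 90 mm wide, 30 mm high, bystander. Origin: centre of its underside.
- lighter: steel lighter holder on a 52 mm round base with a lighter in it, about 85 mm high, bystander. Origin: centre of its underside.
- domino0: black domino lying flat, 48 x 24 x 8 mm, bystander. Origin: centre of its underside.
- domino1: black domino lying flat, 48 x 24 x 8 mm, bystander. Origin: centre of its underside.
- domino2: black domino lying flat, 48 x 24 x 8 mm, bystander. Origin: centre of its underside.
- domino3: black domino lying flat, 48 x 24 x 8 mm, bystander. Origin: centre of its underside.
- domino4: black domino lying flat, 48 x 24 x 8 mm, bystander. Origin: centre of its underside.
- domino5: black domino lying flat, 48 x 24 x 8 mm, bystander. Origin: centre of its underside.
Mind the look-alikes: they are no part of the job. Leave any purple or red look-alike of the key alone. What is shaped like the foot but yellow is not meant.

How it is judged:
By the outcome, as a careful person would: the job done as asked, in the order asked, and still so for the second after the job is handed in, with the robot touching nothing.
It also fails if it takes over 72 s, if anything falls off the work surface, if the arm or the gripper's body presses on something with over 40 N, if the wrist force passes 120 N, or if a joint passes its speed limit or range.

ROBOT

A 6-joint arm with a two-finger parallel gripper is mounted at the origin on the work surface. World frame = base frame: x ahead of the robot, y to its left, z up, the work surface at z = 0. Lengths are in m, angles in rad, forces in N, time in s.
With the tool pointing down it reaches from about 0.375 to 0.9 m from the base axis. Payload 3.1 kg.
Tool frame: the origin (TCP) lies where the fingers leave the gripper's body, on its centre line; the fingertips stand manip.tip_reach ahead of it and the grasp point (between the pads) lies 54 mm ahead of it (manip.tip_reach is the distance from the TCP to the fingertips, in m); z points along the fingers, y is the direction in which the jaws open and shut (so a half turn about z gives the same grasp; the last joint's range is limited). The gripper opens to 85 mm and grips with 20 to 120 N. Pads are 22 mm wide; open, the fingers measure 114 mm over their backs; the gripper's body (76 mm by 85 mm) begins 54 mm behind the grasp point. The pads swing forward as they close: fully open they stand 13 mm farther back than shut.
Start: joints at [-1.319, 0.527, 1.433, -0, 1.181, -0.178], TCP at [0.261, -0.568, 0.304] pointing down, gripper open.
Joint ranges: [-3.08, 3.08], [-0.75, 2.2], [0.22, 2.44], [-1.43, 4.57], [0, 2.65], [-2.85, 2.85]. Speed limits (rad/s): [2.79, 2.79, 3.14, 3.14, 3.14, 3.14].

INTERFACE

Orientations are given as a unit quaternion [x, y, z, w].
In Python, from station import manip, cams, order gives the robot as it stands. The module is installed in compiled form; this text tells all that it offers.
- The arm moves only by the tool drive_tool, never from a script. Its arguments are lists of equal length, an entry for each row: "linear": the shift along the tool's x, y, z in mm, a list of three; "rot": the turn, a rotation vector about the tool's x, y, z in degrees, a list of three; "hand": the finger opening in mm, from 0 to 85.4. A call has 1 to 20 rows; each row shifts and turns the pose as measured when the row begins, along the tool's axes as they then stand; what a row does not reach is not made up. A row lasts 1/12 s, in which the tool goes at most 41.7 mm and 7.16 degrees, less where a joint would pass 70% of its speed; a pose out of reach is approached as far as the arm can. A call with a gripper value outside its range is refused whole. The fingers move at their own pace and stop on an object; "force" is the grip in N (left out, the last holds). Time passes only in rows, so rows that do not move let the fingers close. It gives the time, the measured TCP pose, the force and the opening at its end, in the units of the state.
- manip.sense(): the state, without advancing time (a new reading comes with each control period).
- cams.snapshot(name): name is "scene" or "side" or "wrist"; returns the picture (420x560x3 uint8, red, green, blue); there is no depth.
- cams.camera_model(name): a dict with "vfov" (degrees; the focal length in pixels is half the picture's height over the tangent of half this angle, whatever the lens; pixels are square), "cx", "cy" (the principal point, pixels), "rvec" (rotation vector, rad) and "tvec" (3), from world to camera coordinates, as OpenCV has them. Camera axes: x right, y down, z forward; pixel columns grow to the right and rows downward; lengths in m; the calibration is good to about 2 mm. A picture is of the moment at which its call begins: read the wrist's pose just before it. camera_model takes no time and is no camera call; for the wrist camera it gives the pose at the moment of the call.
- order.sign_off(): hands the job in, once; it reports no verdict.
Trained networks look in the newest picture that a camera, given by its name, has taken for a name from the list of things; names that differ only in an ending like _2 or _b are one class to them, and where a whole thing is asked for, a point or a joint stands for the part that bears it (a point fixed in the world has none). Each returns a list of dicts, best first, with "score" (0 to 1); they miss things now and then, are a little off and sometimes report something else, mostly with a low value. They report only what shows in the picture. A call takes as long as a camera call. They do not tell look-alikes from the thing itself.
- cams.regions_of(label, camera): "pixels" (420x560 bool, what is visible of it) and "rect" ([left, top, right, bottom] in pixels, round what is visible of it).
- cams.spot_point(label, camera): "at" ([column, row] in pixels: a listed point, or the origin of a listed thing).
The state is a dict: "t": time; "q": joint angles; "qd": joint speeds; "tau": joint torques, N m; "tcp_pos": TCP position; "tool_rot": TCP orientation; "force": force on the tool from outside, world axes, zero at the start; "ft_torque": the same for the moment, N m; "finger_gap": opening from 0.0 (shut) to 1.0 (fully open).
Only numpy, scipy, OpenCV 4.12 (cv2) and the standard library are available. Lean on these libraries where they do the work, as an engineer would, in place of code of your own. Each camera call takes 0.05 s, during which the arm holds its last target. There are 200 camera calls.

## Working session

There is one attempt and no reset: what is moved stays moved. The work goes in short steps, Python scripts to look and compute and a tool call to move; the robot and the scene stay as the last step left them, time stands still between calls to the robot, and variables do not carry over. Pictures are saved under pics/ and viewed, about 8 in all and at most 12, crops included, and the job is handed in when it is done.

Besides the shell and the picture viewer there is one more tool, called after "Call:" as name(argument=value, ...) on one line, values as JSON. drive_tool: Moves the arm, as the interface text tells. Its arguments: {"type":"object","properties":{"linear":{"type":"array","items":{"type":"array","items":{"type":"number"}}},"rot":{"type":"array","items":{"type":"array","items":{"type":"number"}}},"hand":{"type":"array","items":{"type":"number"}},"force":{"type":"number"}},"required":["linear","rot","hand"]}

```bash
mkdir -p pics; cat > h.py <<'E'
import numpy as np,cv2
from scipy.spatial.transform import Rotation as R
from station import manip,cams,order
def ray(cam,px):
    m=cams.camera_model(cam); f=210/np.tan(np.radians(m["vfov"])/2)
    Rm=R.from_rotvec(m["rvec"]).as_matrix(); t=np.array(m["tvec"])
    d=Rm.T@np.array([(px[0]-m["cx"])/f,(px[1]-m["cy"])/f,1]); return -Rm.T@t,d
def atz(cam,px,z):
    o,d=ray(cam,px); return o+d*(z-o[2])/d[2]
def proj(cam,p):
    m=cams.camera_model(cam); f=210/np.tan(np.radians(m["vfov"])/2)
    c=R.from_rotvec(m["rvec"]).as_matrix()@np.array(p)+np.array(m["tvec"]); return f*c[0]/c[2]+m["cx"],f*c[1]/c[2]+m["cy"]
def save(img,name): cv2.imwrite("pics/"+name,img[:,:,::-1])
E
python3 - <<'E'
from h import *
s=manip.sense();print(s,manip.tip_reach)
ims=[]
for c in("scene","side"):
    im=cams.snapshot(c);save(im,c+"0.png")
    for l,z in(("key_grip",.143),("bore",.105),("key",.004),("stand",0),("foot",0),("glass",0),("lighter",0),("ashtray",0)):
        for r in cams.spot_point(l,c)[:3]:print(c,l,round(r["score"],2),np.round(r["at"]),np.round(atz(c,r["at"],z),3))
E
```

```text
{'t': 0.0, 'q': array([-1.31850133e+00,  5.28471290e-01,  1.43392568e+00, -7.70355171e-06,
        1.18136150e+00, -1.78479535e-01]), 'qd': array([ 0.00162946,  0.00234206,  0.00141877, -0.00100914,  0.00050628,
        0.00139178]), 'tau': array([ 1.29387554e-04, -4.42344296e+01, -1.78026760e+01, -1.14829727e-04,
        8.34530394e-03,  4.31828738e-06]), 'tcp_pos': array([ 0.2608782 , -0.56733029,  0.30292285]), 'tool_rot': array([ 9.76892813e-01,  2.13727068e-01, -4.35179922e-05, -1.08203994e-03]), 'force': array([ 0.06412771, -0.43362421,  0.33875892]), 'ft_torque': array([ 0.00716333,  0.0094638 , -0.01312583]), 'finger_gap': 1.0016983839238742} 0.0726
scene key_grip 0.9 [385. 283.] [0.616 0.234 0.143]
scene key_grip 0.88 [416. 237.] [0.486 0.239 0.143]
scene key_grip 0.82 [429. 197.] [0.359 0.221 0.143]
scene bore 0.89 [219. 174.] [ 0.489 -0.233  0.105]
scene bore 0.56 [252. 125.] [ 0.257 -0.306  0.105]
scene key 0.75 [378. 332.] [0.614 0.24  0.004]
scene key 0.69 [404. 280.] [0.472 0.235 0.004]
scene key 0.57 [418. 241.] [0.346 0.22  0.004]
scene stand 0.6 [406. 288.] [0.484 0.247 0.   ]
scene foot 0.95 [259. 158.] [ 0.258 -0.29   0.   ]
scene foot 0.71 [224. 204.] [ 0.477 -0.244  0.   ]
scene glass 0.77 [283. 346.] [0.733 0.107 0.   ]
scene lighter 0.63 [230. 318.] [ 0.738 -0.015 -0.   ]
scene ashtray 0.88 [308. 232.] [ 0.45 -0.01  0.  ]
side key_grip 0.73 [165. 186.] [0.341 0.225 0.143]
side key_grip 0.51 [207. 165.] [0.476 0.238 0.143]
side bore 0.94 [248. 344.] [ 0.247 -0.301  0.105]
side key 0.86 [177. 229.] [0.343 0.208 0.004]
side key 0.78 [213. 206.] [0.474 0.234 0.004]
side stand 0.69 [217. 205.] [0.49  0.234 0.   ]
side foot 0.81 [319. 305.] [ 0.48  -0.241 -0.   ]
side foot 0.73 [212. 207.] [ 0.472  0.236 -0.   ]
side foot 0.68 [255. 373.] [ 0.256 -0.302  0.   ]
side lighter 0.22 [306. 222.] [0.646 0.013 0.   ]
side ashtray 0.84 [255. 257.] [ 0.454 -0.014  0.   ]
```

```bash
python3 - <<'E'
import cv2,numpy as np
a=cv2.imread("pics/scene0.png");b=cv2.imread("pics/side0.png")
cv2.imwrite("pics/ov.png",cv2.resize(np.hstack([a,b]),(800,300),interpolation=cv2.INTER_AREA))
k=a[170:370,340:460]; f=a[90:250,170:330]
cv2.imwrite("pics/crop.png",np.hstack([cv2.resize(k,(360,600),interpolation=3),cv2.resize(f,(440,600),interpolation=3)]))
E
```

```text
(no output)
```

View pics/scene0.png

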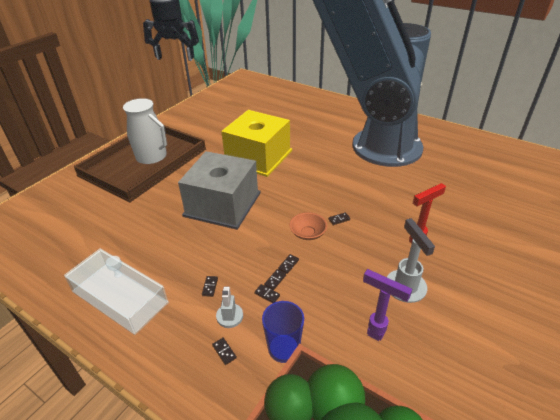

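View pics/crop.png

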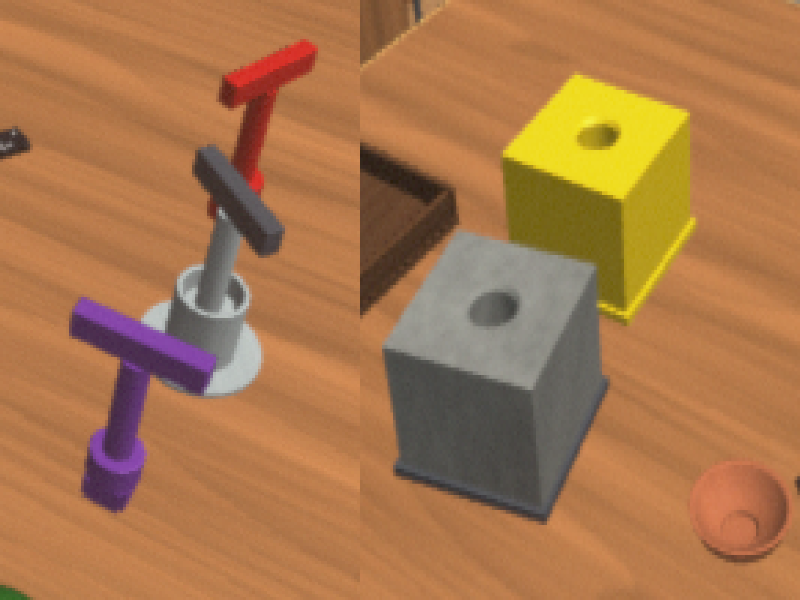

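The key meant is the dark one standing in the steel stand, handle at (416,237): it is neither the red one (429,197) nor the purple one (385,283). The foot meant is the grey one with its bore at (219,174), not the yellow one (257,125). First I'll look down the bore with the wrist camera.

```bash
cat >> h.py <<'E'
def plan(target,rotz=0,step=30,s=None):
    "rows from current measured pose: tool-frame total shift and suggested n"
    s=s or manip.sense(); T=R.from_quat(s["tool_rot"])
    d=T.inv().apply(np.array(target)-s["tcp_pos"])*1000
    n=int(np.ceil(np.linalg.norm(d)/step)); print("d tool mm",np.round(d,1),"n",n,"per row",np.round(d/max(n,1),1)); return d
def level():
    "rotvec (deg, tool) that brings tool z to straight down"
    T=R.from_quat(manip.sense()["tool_rot"]); z=T.inv().apply([0,0,-1]); return np.degrees(np.cross([0,0,1],z))
def st():
    s=manip.sense(); T=R.from_quat(s["tool_rot"]).as_matrix()
    print("t",round(s["t"],2),"tcp",np.round(s["tcp_pos"]*1000,1),"yaw y-axis",round(np.degrees(np.arctan2(T[1,1],T[0,1])),2),"F",np.round(s["force"],1),"M",np.round(s["ft_torque"],2),"gap",round(s["finger_gap"]*85.4,1),"lev",np.round(level(),2),"q",np.round(s["q"],2))
E
python3 - <<'E'
from h import *
st()
m=cams.camera_model("wrist");Rm=R.from_rotvec(m["rvec"]).as_matrix();o=-Rm.T@np.array(m["tvec"])
s=manip.sense();T=R.from_quat(s["tool_rot"])
print("vfov",m["vfov"],"cam in tool",T.inv().apply(o-s["tcp_pos"]),"cam axis in tool",T.inv().apply(Rm[2]))
off=o-s["tcp_pos"];print(off)
b=np.array([.489,-.233]); plan([b[0]-off[0],b[1]-off[1],.303])
print(T.as_matrix().round(3))
# handle azimuth
a=atz("scene",(409,225),.148);c=atz("scene",(430,250),.148);print(a,c,np.degrees(np.arctan2(*(c-a)[[1,0]])))
# foot yaw, from top corners in crop
P=[atz("scene",(170+(x-360)*160/440,90+y*160/600),.105) for x,y in((463,232),(596,266),(533,388),(385,348))]
for i in range(4):
    e=P[(i+1)%4]-P[i];print(P[i].round(3),np.degrees(np.arctan2(e[1],e[0])).round(1))
print("centre",np.mean(P,0))
E
```

```text
t 0.9 tcp [ 261.  -567.9  303.9] yaw y-axis -65.32 F [0.1 0.2 0.1] M [ 0.01 -0.04 -0.04] gap 85.3 lev [-0.  0.  0.] q [-1.32  0.53  1.43 -0.    1.18 -0.18]
vfov 71.8252463047812 cam in tool [ 0.07127829 -0.00020512 -0.07029535] cam axis in tool [-2.80439158e-01  1.72912853e-04  9.59871788e-01]
[0.06468335 0.02994743 0.0702943 ]
d tool mm [ 275.7 -208.9    0.9] n 12 per row [ 23.  -17.4   0.1]
[[ 0.909  0.418 -0.   ]
 [ 0.418 -0.909 -0.   ]
 [-0.    -0.    -1.   ]]
[0.46606967 0.21770368 0.148     ] [0.5083767  0.27194691 0.148     ] 52.047534274886985
[ 0.429 -0.322  0.105] 104.1
[ 0.397 -0.193  0.105] 13.7
[ 0.528 -0.16   0.105] -74.8
[ 0.564 -0.291  0.105] -167.3
centre [ 0.47946542 -0.2414624   0.105     ]
```

Call:
drive_tool(linear=[[22.3,-17.2,8.6],[22.3,-17.2,8.6],[22.3,-17.2,8.6],[22.3,-17.2,8.6],[22.3,-17.2,8.6],[22.3,-17.2,8.6],[22.3,-17.2,8.6],[22.3,-17.2,8.6],[22.3,-17.2,8.6],[22.3,-17.2,8.6],[22.3,-17.2,8.6],[22.3,-17.2,8.6],[0,0,0],[0,0,0]], rot=[[0,0,0],[0,0,0],[0,0,0],[0,0,0],[0,0,0],[0,0,0],[0,0,0],[0,0,0],[0,0,0],[0,0,0],[0,0,0],[0,0,0],[0,0,0],[0,0,0]], hand=[40,40,40,40,40,40,40,40,40,40,40,40,40,40])

```text
t: 2.07
tcp_pos: [0.4249, -0.2627, 0.1963]
tool_rot: [0.977, 0.211, 0.0, 0.008]
force: [0.4, 0.5, -0.4]
finger_gap: 0.462
```

```bash
python3 - <<'E'
from h import *
st()
im=cams.snapshot("wrist");save(im,"w1.png")
for r in cams.spot_point("bore","wrist")[:2]:
    print(r["score"],r["at"],atz("wrist",r["at"],.105))
for r in cams.spot_point("nut_seat","wrist")[:2]:
    print(r["score"],r["at"],atz("wrist",r["at"],.035))
u,v=map(int,proj("wrist",[.483,-.239,.07]));print(u,v)
x0=max(0,min(u-70,420));y0=max(0,min(v-70,280));print(x0,y0)
c=cv2.resize(im[y0:y0+140,x0:x0+140],(600,600),interpolation=cv2.INTER_CUBIC).astype(float)
c=255*(c/255)**.6
save(c.astype(np.uint8),"w1c.png")
E
```

```text
t 2.07 tcp [ 424.9 -262.7  196.3] yaw y-axis -65.62 F [ 0.4  0.5 -0.4] M [-0.02 -0.05 -0.  ] gap 39.5 lev [ 0.85  0.16 -0.  ] q [-0.77  0.53  1.85 -0.01  0.75  0.38]
0.67 [295.0, 158.0] [ 0.47541594 -0.25127476  0.105     ]
278 132
208 62
```

View pics/w1c.png

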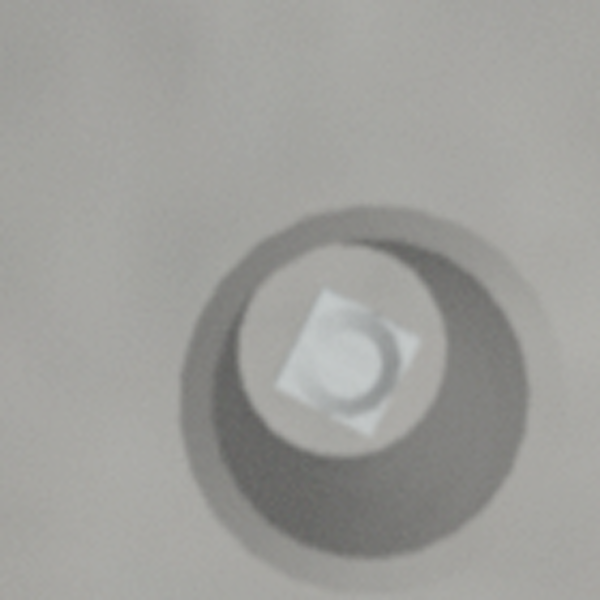

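The bore mouth is a circle centred near (294,155) in the wrist picture. The nut shows well, with crop corners (325,290), (420,338), (373,436) and (277,386), which gives its orientation directly.

```bash
python3 - <<'E'
from h import *
f=lambda x,y:(208+x*140/600-.4,62+y*140/600-.4)
print("bore mouth",atz("wrist",f(369,399),.105).round(4))
# inner bore edges bottom of chamfer
print("bore cyl top",atz("wrist",f(370,398),.101).round(4), "bottom", atz("wrist",f(342,350),.010).round(4))
P=[atz("wrist",f(*p),.035) for p in((325,290),(420,338),(373,436),(277,386))]
for i in range(4):
    e=P[(i+1)%4]-P[i];print(P[i].round(4),(np.hypot(*e[:2])*1000).round(1),np.degrees(np.arctan2(e[1],e[0])).round(1))
print("nut",np.mean(P,0))
for l,c in(("key_grip","scene"),("key_grip","side")):
    pass
st()
E
```

```text
bore mouth [ 0.4768 -0.2507  0.105 ]
bore cyl top [ 0.4767 -0.2512  0.101 ] bottom [ 0.4763 -0.2515  0.01  ]
[ 0.486  -0.2425  0.035 ] 19.3 -91.8
[ 0.4853 -0.2619  0.035 ] 19.7 179.2
[ 0.4656 -0.2616  0.035 ] 20.1 86.8
[ 0.4668 -0.2415  0.035 ] 19.2 -3.0
nut [ 0.47592442 -0.25188467  0.035     ]
t 2.22 tcp [ 424.4 -264.3  196.7] yaw y-axis -65.8 F [-0.3 -0.6  1.1] M [-0.    0.03 -0.05] gap 40.3 lev [ 0.91  0.14 -0.  ] q [-0.78  0.53  1.85 -0.01  0.75  0.38]
```

Call:
drive_tool(linear=[[0,0,-26],[0,0,-26],[0,0,-26],[0,0,-26],[26.8,-16.6,0],[26.8,-16.6,0],[26.8,-16.6,0],[26.8,-16.6,0],[26.8,-16.6,0],[26.8,-16.6,0],[26.8,-16.6,0],[26.8,-16.6,0],[26.8,-16.6,0],[26.8,-16.6,0],[26.8,-16.6,0],[26.8,-16.6,0],[26.8,-16.6,0],[26.8,-16.6,0],[26.8,-16.6,0],[26.8,-16.6,0]], rot=[[0.2,0,-6.9],[0.2,0,-6.9],[0.2,0,-6.9],[0.2,0,-6.9],[0,0,0],[0,0,0],[0,0,0],[0,0,0],[0,0,0],[0,0,0],[0,0,0],[0,0,0],[0,0,0],[0,0,0],[0,0,0],[0,0,0],[0,0,0],[0,0,0],[0,0,0],[0,0,0]], hand=[40,40,40,40,40,40,40,40,40,40,40,40,40,40,40,40,40,40,40,40])

```text
t: 3.88
tcp_pos: [0.4936, 0.2213, 0.3109]
tool_rot: [0.907, 0.421, 0.009, 0.019]
force: [0.6, -0.1, -0.3]
finger_gap: 0.47
```

Call:
drive_tool(linear=[[0,0,0],[0,0,0]], rot=[[0,0,0],[0,0,0]], hand=[40,40])

```text
t: 4.05
tcp_pos: [0.4961, 0.2247, 0.312]
tool_rot: [0.906, 0.422, 0.012, 0.019]
force: [1.3, 0.4, -0.5]
finger_gap: 0.466
```

```bash
python3 - <<'E'
from h import *
st()
im=cams.snapshot("wrist");save(im,"w2.png")
for r in cams.spot_point("key_grip","wrist")[:3]:
    print(r["score"],r["at"],atz("wrist",r["at"],.143))
for l in("stand","key"):
  for r in cams.spot_point(l,"wrist")[:3]: print(l,r["score"],r["at"],atz("wrist",r["at"],.0))
st()
E
```

```text
t 4.05 tcp [496.1 224.7 312. ] yaw y-axis -40.06 F [ 1.3  0.4 -0.5] M [ 0.02  0.01 -0.  ] gap 39.8 lev [ 2.53 -0.34  0.  ] q [ 0.23  0.4   1.64 -0.04  1.07  0.95]
0.85 [243.2, 211.1] [0.47657628 0.23796113 0.143     ]
0.78 [375.4, 104.5] [0.6146394  0.23508404 0.143     ]
stand 0.62 [249.1, 177.9] [0.47558091 0.24157    0.        ]
key 0.87 [334.1, 113.8] [0.61167274 0.23263064 0.        ]
key 0.7 [192.3, 252.7] [0.34269164 0.21381454 0.        ]
key 0.58 [250.8, 180.4] [0.47478765 0.23743507 0.        ]
t 4.25 tcp [495.5 223.1 311.8] yaw y-axis -40.22 F [ 0.6 -0.3  0.3] M [ 0.   -0.02  0.03] gap 39.8 lev [ 2.48 -0.29  0.  ] q [ 0.23  0.4   1.64 -0.04  1.07  0.95]
```

View pics/w2.png

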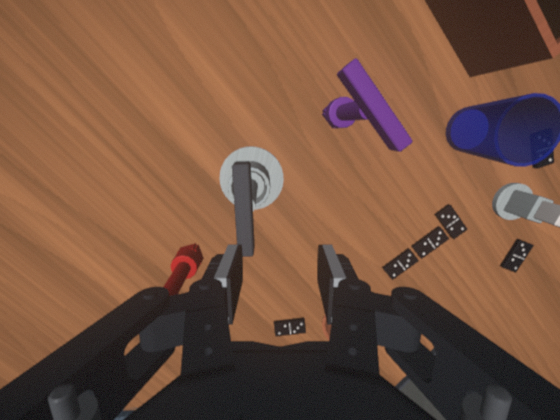

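The dark handle runs from (242,163) to (248,254) above the stand, between the purple key (370,105) and the red one (185,258).

```bash
python3 - <<'E'
from h import *
m=cams.regions_of("key_grip","wrist")[:2]
for r in m:print(r["score"],r["rect"])
im=cv2.imread("pics/w2.png")
g=im[155:262,222:262].astype(int)
mask=((g.max(2)-g.min(2))<25)&(g.max(2)<100)
ys,xs=np.nonzero(mask);pts=np.float32(np.c_[xs+222,ys+155]);box=cv2.minAreaRect(pts);print(box,len(pts))
B=cv2.boxPoints(box)
W=[atz("wrist",p,.154) for p in B]
for i in range(2):
    e=W[(i+1)%4]-W[i];print(np.hypot(*e[:2]),np.degrees(np.arctan2(e[1],e[0])))
print(np.mean(W,0))
a=atz("wrist",(241.5,163),.154);c=atz("wrist",(247.5,254),.154);print(a,c,np.hypot(*(a-c)[:2]),np.degrees(np.arctan2(*(a-c)[[1,0]])))
E
```

```text
0.75 [321.1, 56.2, 414.1, 154.6]
0.73 [162.4, 244.2, 202.8, 295.6]
((242.30958557128906, 212.14895629882812), (29.921785354614258, 101.90833282470703), 6.968256950378418) 1970
0.08749053275739056 40.34172771702119
0.023237634357069405 -47.5485845558976
[0.47608097 0.23770717 0.154     ]
[0.50424823 0.26933884 0.154     ] [0.45578599 0.20850966 0.154     ] 0.07777389402906672 51.45587994053399
```

Call:
drive_tool(linear=[[0,0,0],[0,0,0],[0,0,0]], rot=[[2.5,-0.3,-1.7],[0,0,0],[0,0,0]], hand=[40,40,40])

```text
t: 4.55
tcp_pos: [0.4952, 0.2198, 0.312]
tool_rot: [0.902, 0.432, -0.001, -0.0]
force: [0.6, 0.3, -0.2]
finger_gap: 0.472
```

```bash
python3 - <<'E'
from h import *
st();plan([.4785,.2385,.25],step=15)
E
```

```text
t 4.55 tcp [495.2 219.8 312. ] yaw y-axis -38.8 F [ 0.6  0.3 -0.2] M [-0.02  0.01  0.03] gap 40.3 lev [-0.09  0.11  0.  ] q [0.21 0.41 1.63 0.   1.11 0.89]
d tool mm [  4.2 -24.7  62. ] n 5 per row [ 0.8 -4.9 12.4]
```

Call:
drive_tool(linear=[[2,-12.3,10],[2,-12.3,10],[0,0,14],[0,0,14],[0,0,14],[0,0,0],[0,0,0]], rot=[[0,0,0],[0,0,0],[0,0,0],[0,0,0],[0,0,0],[0,0,0],[0,0,0]], hand=[40,40,40,40,40,40,40])

```text
t: 5.13
tcp_pos: [0.4791, 0.2351, 0.2498]
tool_rot: [0.904, 0.427, 0.002, 0.003]
force: [0.4, -0.4, 0.7]
finger_gap: 0.467
```

```bash
python3 - <<'E'
from h import *
st()
im=cams.snapshot("wrist");save(im,"w3.png")
for r in cams.spot_point("key_grip","wrist")[:2]: print(r["score"],r["at"],atz("wrist",r["at"],.143))
plan([.4785,.2385,.206],step=10)
c=im[120:420,130:430];save(cv2.resize(c,(600,600)),"w3c.png")
E
```

```text
t 5.13 tcp [479.1 235.1 249.8] yaw y-axis -39.42 F [ 0.4 -0.4  0.7] M [ 0.01 -0.01  0.03] gap 39.9 lev [ 0.39 -0.1   0.  ] q [ 0.25  0.48  1.72 -0.01  0.94  0.94]
0.86 [452.7, 97.8] [0.61087901 0.23669535 0.143     ]
0.77 [270.5, 227.5] [0.47853456 0.2426353  0.143     ]
d tool mm [ 1.9 -3.  44.3] n 5 per row [ 0.4 -0.6  8.9]
```

View pics/w3c.png

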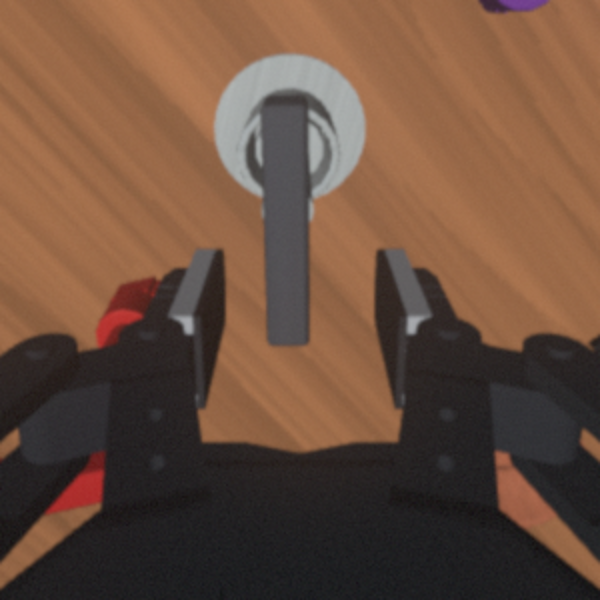

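```bash
python3 - <<'E'
from h import *
a=atz("wrist",(273,169),.154);c=atz("wrist",(274,292),.154);print(a,c,np.hypot(*(a-c)[:2]),np.degrees(np.arctan2(*(a-c)[[1,0]])))
m=(a+c)/2;print(m);plan([m[0],m[1],.206],step=10)
for z in(.12,.14,.15):print(proj("wrist",[*(manip.sense()["tcp_pos"][:2]),z]))
E
```

```text
[0.50551133 0.27221811 0.154     ] [0.45428497 0.2096999  0.154     ] 0.08082491136642446 50.669391643251885
[0.47989815 0.240959   0.154     ]
d tool mm [ 4.7 -3.5 44.3] n 5 per row [ 0.9 -0.7  8.9]
(np.float64(278.55291518017907), np.float64(223.25145240281967))
(np.float64(278.6576067542559), np.float64(233.28215285969682))
(np.float64(278.71815966903773), np.float64(239.08384373428552))
```

Call:
drive_tool(linear=[[2.2,-1.8,10],[2.2,-1.8,10],[0,0,8],[0,0,8],[0,0,8],[0,0,0],[0,0,0]], rot=[[0.4,0,0],[0,0,0],[0,0,0],[0,0,0],[0,0,0],[0,0,0],[0,0,0]], hand=[40,40,40,40,40,40,40])

```text
t: 5.82
tcp_pos: [0.4811, 0.2418, 0.2038]
tool_rot: [0.904, 0.427, 0.003, -0.0]
force: [0.9, -0.5, 0.7]
finger_gap: 0.465
```

```bash
python3 - <<'E'
from h import *
st();plan([.4799,.241,.206],step=10)
E
```

```text
t 5.82 tcp [481.1 241.8 203.8] yaw y-axis -39.46 F [ 0.9 -0.5  0.7] M [0.   0.02 0.  ] gap 39.7 lev [ 0.15 -0.37  0.  ] q [0.26 0.55 1.75 0.   0.83 0.94]
d tool mm [-1.4 -0.5 -2.2] n 1 per row [-1.4 -0.5 -2.2]
```

Call:
drive_tool(linear=[[-1.4,-0.5,-2.2],[0,0,0],[0,0,0],[0,0,0],[0,0,0],[0,0,0],[0,0,0]], rot=[[0,-0.3,0],[0,0,0],[0,0,0],[0,0,0],[0,0,0],[0,0,0],[0,0,0]], hand=[40,5,5,5,5,5,5], force=70)

```text
t: 6.4
tcp_pos: [0.4794, 0.2408, 0.2062]
tool_rot: [0.904, 0.427, 0.001, 0.001]
force: [-0.1, -0.8, -2.3]
finger_gap: 0.142
```

```bash
python3 - <<'E'
from h import *
st()
E
```

```text
t 6.4 tcp [479.4 240.8 206.2] yaw y-axis -39.47 F [-0.1 -0.8 -2.3] M [ 0.   -0.02 -0.02] gap 12.1 lev [ 0.14 -0.01  0.  ] q [ 0.26  0.55  1.75 -0.    0.84  0.95]
```

Call:
drive_tool(linear=[[0,0,-10],[0,0,-15],[0,0,-15],[0,0,-15],[0,0,-15],[0,0,-15],[0,0,-15],[0,0,-15],[0,0,-15],[0,0,-10],[0,0,0]], rot=[[0,0,0],[0,0,0],[0,0,0],[0,0,0],[0,0,0],[0,0,0],[0,0,0],[0,0,0],[0,0,0],[0,0,0],[0,0,0]], hand=[5,5,5,5,5,5,5,5,5,5,5])

```text
t: 7.32
tcp_pos: [0.4777, 0.2404, 0.3568]
tool_rot: [0.904, 0.427, 0.001, 0.001]
force: [0.5, 0.2, -2.4]
finger_gap: 0.146
```

```bash
python3 - <<'E'
from h import *
st();
im=cams.snapshot("wrist");save(im,"w4.png")
s=manip.sense();T=R.from_quat(s["tool_rot"])
for l,o in(("key_grip",[0,0,.063]),("key",[0,0,.202])):
  for r in cams.spot_point(l,"wrist")[:2]: print(l,r["score"],r["at"])
  print(proj("wrist",s["tcp_pos"]+T.apply(o)))
for c in("scene","side"):
  cams.snapshot(c)
  for l,o in(("key_grip",[0,0,.063]),("key",[0,0,.202])):
    for r in cams.spot_point(l,c)[:3]: print(c,l,r["score"],r["at"])
    print(proj(c,s["tcp_pos"]+T.apply(o)))
E
```

```text
t 7.32 tcp [477.7 240.4 356.8] yaw y-axis -39.47 F [ 0.5  0.2 -2.4] M [ 0.03 -0.06  0.04] gap 12.4 lev [ 0.16 -0.01  0.  ] q [ 0.26  0.34  1.59 -0.    1.2   0.95]
key_grip 0.81 [279.5, 270.9]
key_grip 0.6 [396.0, 106.2]
(np.float64(280.5427795428287), np.float64(267.33598730782256))
key 0.95 [354.4, 112.7]
key 0.92 [278.4, 198.2]
(np.float64(280.75858373542087), np.float64(197.1835158969172))
scene key_grip 0.77 [431.9, 197.6]
scene key_grip 0.74 [384.4, 282.8]
scene key_grip 0.65 [437.3, 172.2]
(np.float64(435.9980896723328), np.float64(168.63415081441826))
scene key 0.94 [375.3, 333.9]
scene key 0.92 [417.7, 230.6]
scene key 0.81 [417.5, 241.1]
(np.float64(419.011113536803), np.float64(230.6544983145234))
side key_grip 0.92 [165.5, 187.3]
side key_grip 0.9 [246.9, 150.3]
side key_grip 0.66 [199.5, 117.2]
(np.float64(200.88720828710115), np.float64(116.20422998276466))
side key 0.75 [206.4, 161.4]
side key 0.6 [250.9, 185.8]
side key 0.58 [175.4, 227.5]
(np.float64(206.88527590578224), np.float64(161.38343632240577))
```

View pics/w4.png

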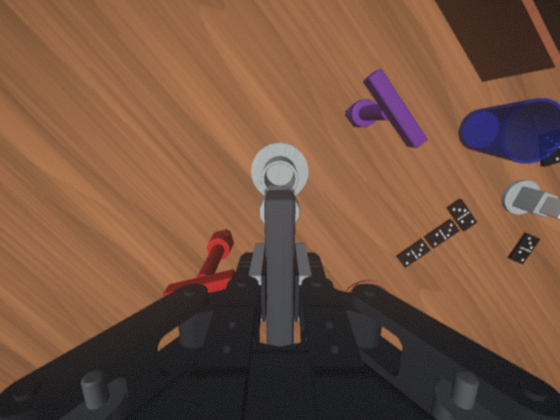

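Call:
drive_tool(linear=[[-10,8,0],[-18,15,0],[-21,17.2,0],[-21,17.2,0],[-21,17.2,0],[-21,17.2,0],[-21,17.2,0],[-21,17.2,0],[-21,17.2,0],[-21,17.2,0],[-21,17.2,0],[-21,17.2,0],[-21,17.2,0],[-21,17.2,0],[-21,17.2,0],[-21,17.2,0],[-21,17.2,0],[-21,17.2,0],[-18,15,0],[-10,8,0]], rot=[[0,0,0],[0,0,0],[0,0,0],[0,0,0],[0,0,0],[0,0,0],[0,0,0],[0,0,0],[0,0,0],[0,0,0],[0,0,0],[0,0,0],[0,0,0],[0,0,0],[0,0,0],[0,0,0],[0,0,0],[0,0,0],[0,0,0],[0,0,0]], hand=[5,5,5,5,5,5,5,5,5,5,5,5,5,5,5,5,5,5,5,5])

```text
t: 9.43
tcp_pos: [0.4677, -0.2998, 0.3512]
tool_rot: [0.903, 0.429, -0.008, 0.0]
force: [0.1, 1.0, -3.5]
finger_gap: 0.145
```

Call:
drive_tool(linear=[[0,0,0],[0,0,0],[0,0,0],[0,0,0],[0,0,0],[0,0,0],[0,0,0],[0,0,0]], rot=[[0,0,-6.2],[0,0,-6.2],[0,0,-6.2],[0,0,-6.2],[0,0,-6.2],[0,0,-6.2],[0,0,0],[0,0,0]], hand=[5,5,5,5,5,5,5,5])

```text
t: 10.1
tcp_pos: [0.4625, -0.3045, 0.3482]
tool_rot: [0.712, 0.702, -0.009, -0.007]
force: [-0.2, 0.4, -2.8]
finger_gap: 0.142
```

```bash
python3 - <<'E'
from h import *
st();plan([.4763,-.2515,.35],step=15)
E
```

```text
t 10.1 tcp [ 462.5 -304.5  348.2] yaw y-axis -0.79 F [-0.2  0.4 -2.8] M [ 0.03 -0.06 -0.02] gap 12.1 lev [-1.23  0.16  0.  ] q [-0.78  0.39  1.55 -0.02  1.22 -0.76]
d tool mm [53.2 13.  -2.2] n 4 per row [13.3  3.3 -0.6]
```

Call:
drive_tool(linear=[[0,0,0],[0,0,0],[15,3.5,0],[15,3.5,0],[14,3.5,0],[6,1.5,0],[0,0,0],[0,0,0]], rot=[[-1.2,0.2,1.4],[0,0,0],[0,0,0],[0,0,0],[0,0,0],[0,0,0],[0,0,0],[0,0,0]], hand=[5,5,5,5,5,5,5,5])

```text
t: 10.77
tcp_pos: [0.476, -0.2538, 0.348]
tool_rot: [0.726, 0.688, 0.001, 0.0]
force: [0.6, -0.4, -3.0]
finger_gap: 0.145
```

```bash
python3 - <<'E'
from h import *
st();plan([.4763,-.2515,.35],step=15)
E
```

```text
t 10.77 tcp [ 476.  -253.8  348. ] yaw y-axis -3.13 F [ 0.6 -0.4 -3. ] M [-0.06  0.01  0.  ] gap 12.4 lev [ 0.07 -0.05  0.  ] q [-0.7   0.36  1.59  0.    1.19 -0.64]
d tool mm [ 2.4  0.2 -2. ] n 1 per row [ 2.4  0.2 -2. ]
```

Call:
drive_tool(linear=[[2.3,0,12],[0,0,12],[0,0,0],[0,0,0]], rot=[[0,0,-0.8],[0,0,0],[0,0,0],[0,0,0]], hand=[5,5,5,5])

```text
t: 11.1
tcp_pos: [0.4764, -0.2544, 0.3247]
tool_rot: [0.722, 0.692, 0.0, 0.003]
force: [0.1, -0.1, -2.2]
finger_gap: 0.148
```

```bash
python3 - <<'E'
from h import *
st();s=manip.sense();T=R.from_quat(s["tool_rot"]);k=s["tcp_pos"]+T.apply([0,0,.202]);print("key",k)
cs=[]
for c in("scene","side","wrist"):
  im=cams.snapshot(c)
  for l in("key","bore"):
    z=k[2] if l=="key" else .105
    for r in cams.spot_point(l,c)[:2]: print(c,l,round(r["score"],2),np.round(r["at"],1),atz(c,r["at"],z).round(4))
  print(c,"pred key",np.round(proj(c,k),1),"bore",np.round(proj(c,[.4763,-.2515,.105]),1))
  u,v=map(int,proj(c,[.4763,-.2515,.13])); h=45 if c!="wrist" else 70
  u=min(max(u,h),560-h);v=min(max(v,h),420-h);print(u,v)
  cs.append(cv2.resize(im[v-h:v+h,u-h:u+h],(266,266),interpolation=cv2.INTER_CUBIC))
save(np.hstack(cs),"w5.png")
E
```

```text
t 11.1 tcp [ 476.4 -254.4  324.7] yaw y-axis -2.44 F [ 0.1 -0.1 -2.2] M [ 0.02 -0.04 -0.02] gap 12.6 lev [ 0.24  0.19 -0.  ] q [-0.7   0.39  1.62 -0.    1.13 -0.65]
key [ 0.47725512 -0.25512496  0.1227092 ]
scene key 0.96 [415.8 241.3] [0.4741 0.2387 0.1227]
scene key 0.63 [377.4 332.1] [0.6956 0.2576 0.1227]
scene bore 0.85 [219.2 171.7] [ 0.4801 -0.2403  0.105 ]
scene bore 0.71 [254.8 123.2] [ 0.2464 -0.3051  0.105 ]
scene pred key [214.3 163.1] bore [216.6 169.5]
215 160
side key 0.89 [174.2 228.5] [0.2877 0.0791 0.1227]
side key 0.64 [323.2 271.9] [ 0.4789 -0.2528  0.1227]
side bore 0.82 [250.1 343.4] [ 0.2515 -0.3017  0.105 ]
side pred key [323.3 272.8] bore [321.7 277.7]
321 269
wrist key 0.96 [280.4 199.2] [ 0.4782 -0.2558  0.1227]
wrist bore 0.91 [278.8 188.5] [ 0.4769 -0.2491  0.105 ]
wrist bore 0.75 [ 67.8 243.6] [ 0.2465 -0.3002  0.105 ]
wrist pred key [279.4 198.7] bore [278.3 190.8]
278 196
```

View pics/w5.png

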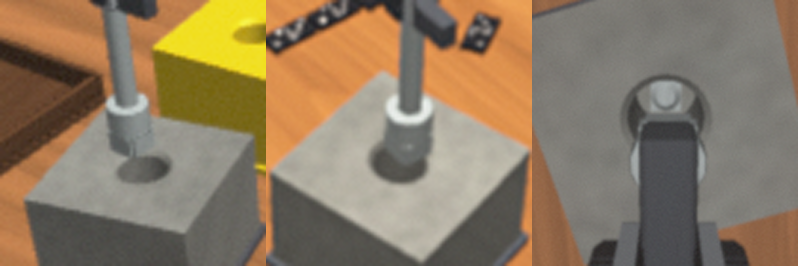

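Call:
drive_tool(linear=[[4,0,0],[0,0,0],[0,0,0]], rot=[[0.2,0.2,0],[0,0,0],[0,0,0]], hand=[5,5,5])

```text
t: 11.8
tcp_pos: [0.4768, -0.2494, 0.3253]
tool_rot: [0.722, 0.692, 0.0, 0.001]
force: [-1.0, 0.0, -3.5]
finger_gap: 0.148
```

```bash
python3 - <<'E'
from h import *
st();plan([.4766,-.2505,.30],step=5)
E
```

```text
t 11.8 tcp [ 476.8 -249.4  325.3] yaw y-axis -2.39 F [-1.   0.  -3.5] M [-0.04 -0.02 -0.01] gap 12.6 lev [ 0.08  0.   -0.  ] q [-0.69  0.38  1.63  0.    1.13 -0.65]
d tool mm [-1.1 -0.2 25.3] n 6 per row [-0.2 -0.   4.2]
```

Call:
drive_tool(linear=[[-1,0,5],[0,0,6],[0,0,6],[0,0,6],[0,0,4],[0,0,0]], rot=[[0,0,0],[0,0,0],[0,0,0],[0,0,0],[0,0,0],[0,0,0]], hand=[5,5,5,5,5,5])

```text
t: 12.3
tcp_pos: [0.4767, -0.2501, 0.2951]
tool_rot: [0.722, 0.692, 0.0, 0.0]
force: [-0.0, -0.2, -3.1]
finger_gap: 0.147
```

```bash
python3 - <<'E'
from h import *
st();plan([.4766,-.2505,.27],step=5)
E
```

```text
t 12.3 tcp [ 476.7 -250.1  295.1] yaw y-axis -2.37 F [-0.  -0.2 -3.1] M [ 0.05 -0.01  0.  ] gap 12.6 lev [ 0.04 -0.03  0.  ] q [-0.69  0.42  1.66  0.    1.06 -0.65]
d tool mm [-0.4 -0.1 25.1] n 6 per row [-0.1 -0.   4.2]
```

Call:
drive_tool(linear=[[-0.3,0,6],[0,0,6],[0,0,6],[0,0,6],[0,0,6],[0,0,6],[0,0,6],[0,0,3],[0,0,0]], rot=[[0,0,0],[0,0,0],[0,0,0],[0,0,0],[0,0,0],[0,0,0],[0,0,0],[0,0,0],[0,0,0]], hand=[5,5,5,5,5,5,5,5,5])

```text
t: 13.05
tcp_pos: [0.4768, -0.2506, 0.2443]
tool_rot: [0.722, 0.692, 0.0, -0.0]
force: [0.5, 0.7, -4.2]
finger_gap: 0.146
```

```bash
python3 - <<'E'
from h import *
st()
E
```

```text
t 13.05 tcp [ 476.8 -250.6  244.3] yaw y-axis -2.37 F [ 0.5  0.7 -4.2] M [ 0.02 -0.01 -0.04] gap 12.5 lev [-0.01 -0.07  0.  ] q [-0.69  0.49  1.71  0.    0.94 -0.65]
```

Call:
drive_tool(linear=[[0,0,2],[0,0,2],[0,0,2],[0,0,2],[0,0,1.5],[0,0,1.5],[0,0,0]], rot=[[0,0,0],[0,0,0],[0,0,0],[0,0,0],[0,0,0],[0,0,0],[0,0,0]], hand=[5,5,5,5,5,5,5])

```text
t: 13.63
tcp_pos: [0.4776, -0.2508, 0.2343]
tool_rot: [0.722, 0.692, 0.001, 0.001]
force: [-0.2, 0.5, 2.9]
finger_gap: 0.147
```

```bash
python3 - <<'E'
from h import *
st()
E
```

```text
t 13.63 tcp [ 477.6 -250.8  234.3] yaw y-axis -2.39 F [-0.2  0.5  2.9] M [0.28 0.29 0.04] gap 12.6 lev [ 0.14 -0.01  0.  ] q [-0.69  0.51  1.72  0.    0.91 -0.65]
```

Call:
drive_tool(linear=[[0.9,-0.9,0],[0,0,0],[0,0,1.5],[0,0,0]], rot=[[0,0,0],[0,0,0],[0,0,0],[0,0,0]], hand=[5,5,5,5])

```text
t: 13.97
tcp_pos: [0.4772, -0.2503, 0.2343]
tool_rot: [0.722, 0.692, 0.001, 0.002]
force: [-0.2, 0.3, 2.2]
finger_gap: 0.148
```

```bash
python3 - <<'E'
from h import *
st()
E
```

```text
t 13.97 tcp [ 477.2 -250.3  234.3] yaw y-axis -2.37 F [-0.2  0.3  2.2] M [0.25 0.16 0.04] gap 12.6 lev [ 0.27  0.11 -0.  ] q [-0.69  0.51  1.72  0.    0.91 -0.65]
```

Call:
drive_tool(linear=[[0.9,-0.9,0],[0,0,1],[0,0,2],[0,0,2],[0,0,0]], rot=[[0.3,0.1,0],[0,0,0],[0,0,0],[0,0,0],[0,0,0]], hand=[5,5,5,5,5])

```text
t: 14.38
tcp_pos: [0.4777, -0.2503, 0.2315]
tool_rot: [0.722, 0.692, 0.0, 0.002]
force: [-1.3, 1.0, 8.8]
finger_gap: 0.148
```

```bash
python3 - <<'E'
from h import *
st()
E
```

```text
t 14.38 tcp [ 477.7 -250.3  231.5] yaw y-axis -2.38 F [-1.3  1.   8.8] M [ 0.42  0.37 -0.01] gap 12.7 lev [ 0.18  0.17 -0.  ] q [-0.69  0.51  1.72 -0.    0.9  -0.65]
```

Call:
drive_tool(linear=[[0,0,-4],[0,0,-4],[0,0,0],[0,0,0]], rot=[[0,0,0],[0.1,0.1,0],[0,0,0],[0,0,0]], hand=[5,5,5,5])

```text
t: 14.72
tcp_pos: [0.4769, -0.2499, 0.2383]
tool_rot: [0.722, 0.692, -0.0, -0.001]
force: [0.1, 0.0, -3.8]
finger_gap: 0.145
```

```bash
python3 - <<'E'
from h import *
st();plan([.4765,-.2495,.235])
E
```

```text
t 14.72 tcp [ 476.9 -249.9  238.3] yaw y-axis -2.36 F [ 0.1  0.  -3.8] M [-0.02  0.01 -0.02] gap 12.4 lev [-0.07 -0.01  0.  ] q [-0.69  0.5   1.71 -0.    0.93 -0.65]
d tool mm [ 0.3 -0.4  3.3] n 1 per row [ 0.3 -0.4  3.3]
```

Call:
drive_tool(linear=[[0.9,-1.1,0],[0,0,0],[0,0,1.5],[0,0,1.5],[0,0,1.5],[0,0,0]], rot=[[0,0,0],[0,0,0],[0,0,0],[0,0,0],[0,0,0],[0,0,0]], hand=[5,5,5,5,5,5])

```text
t: 15.22
tcp_pos: [0.4759, -0.2489, 0.2332]
tool_rot: [0.722, 0.692, -0.0, -0.001]
force: [-1.0, 0.2, 4.3]
finger_gap: 0.149
```

```bash
python3 - <<'E'
from h import *
st()
E
```

```text
t 15.22 tcp [ 475.9 -248.9  233.2] yaw y-axis -2.37 F [-1.   0.2  4.3] M [0.22 0.16 0.03] gap 12.7 lev [-0.07 -0.02  0.  ] q [-0.69  0.51  1.72 -0.    0.91 -0.65]
```

Call:
drive_tool(linear=[[0,0,-3],[1.0,-0.8,0],[0,0,0],[0,0,1.5],[0,0,1.5],[0,0,0]], rot=[[0,0,0],[0,0,0],[0,0,0],[0,0,0],[0,0,0],[0,0,0]], hand=[5,5,5,5,5,5])

```text
t: 15.72
tcp_pos: [0.4755, -0.2481, 0.2336]
tool_rot: [0.722, 0.692, -0.0, 0.0]
force: [-1.0, 1.1, 3.7]
finger_gap: 0.147
```

```bash
python3 - <<'E'
from h import *
st()
E
```

```text
t 15.72 tcp [ 475.5 -248.1  233.6] yaw y-axis -2.37 F [-1.   1.1  3.7] M [0.17 0.02 0.03] gap 12.6 lev [ 0.03  0.04 -0.  ] q [-0.69  0.51  1.73 -0.    0.91 -0.65]
```

Call:
drive_tool(linear=[[0,0,0],[0,0,0],[0,0,0]], rot=[[0,0,2],[0,0,2],[0,0,0]], hand=[5,5,5])

```text
t: 15.97
tcp_pos: [0.4758, -0.2479, 0.2328]
tool_rot: [0.746, 0.665, 0.0, 0.001]
force: [0.3, -0.3, -2.6]
finger_gap: 0.146
```

```bash
python3 - <<'E'
from h import *
st()
E
```

```text
t 15.97 tcp [ 475.8 -247.9  232.8] yaw y-axis -6.56 F [ 0.3 -0.3 -2.6] M [ 0.08 -0.31 -0.03] gap 12.5 lev [ 0.08  0.   -0.  ] q [-0.69  0.51  1.73  0.    0.91 -0.58]
```

Force fell away on turning to -6.6°: the flats are found. Now the key goes down gently.

Call:
drive_tool(linear=[[0,0.8,1],[0,0,2],[0,0,2],[0,0,2],[0,0,2],[0,0,0]], rot=[[0,0,0],[0,0,0],[0,0,0],[0,0,0],[0,0,0],[0,0,0]], hand=[5,5,5,5,5,5])

```text
t: 16.47
tcp_pos: [0.4763, -0.248, 0.2215]
tool_rot: [0.745, 0.667, 0.0, -0.0]
force: [-0.4, 0.2, -0.1]
finger_gap: 0.148
```

```bash
python3 - <<'E'
from h import *
st()
E
```

```text
t 16.47 tcp [ 476.3 -248.   221.5] yaw y-axis -6.38 F [-0.4  0.2 -0.1] M [ 0.03 -0.16  0.04] gap 12.7 lev [-0.03 -0.03  0.  ] q [-0.69  0.53  1.73  0.    0.88 -0.58]
```

Call:
drive_tool(linear=[[0,0,0],[0,0,0],[0,0,0],[0,0,0],[0,0,0],[0,0,0],[0,0,0]], rot=[[0,0,4],[0,0,5],[0,0,5],[0,0,5],[0,0,5],[0,0,4],[0,0,0]], hand=[5,5,5,5,5,5,5])

```text
t: 17.05
tcp_pos: [0.4772, -0.2486, 0.2223]
tool_rot: [0.889, 0.458, 0.0, 0.001]
force: [1.3, -0.4, -1.8]
finger_gap: 0.149
```

```bash
python3 - <<'E'
from h import *
st();plan([.4763,-.2485,.2215])
E
```

```text
t 17.05 tcp [ 477.2 -248.6  222.3] yaw y-axis -35.51 F [ 1.3 -0.4 -1.8] M [ 0.04 -0.16  0.13] gap 12.7 lev [ 0.11  0.03 -0.  ] q [-0.69  0.53  1.73 -0.    0.88 -0.07]
d tool mm [-0.4 -0.8  0.8] n 1 per row [-0.4 -0.8  0.8]
```

Call:
drive_tool(linear=[[0,0,0.5],[0,0,0],[0,0,0],[0,0,0]], rot=[[0,0,3],[0,0,3],[0,0,3],[0,0,0]], hand=[5,5,5,5])

```text
t: 17.38
tcp_pos: [0.4773, -0.2487, 0.2222]
tool_rot: [0.922, 0.388, 0.0, 0.001]
force: [1.3, 0.4, -2.1]
finger_gap: 0.147
```

```bash
python3 - <<'E'
from h import *
st()
E
```

```text
t 17.38 tcp [ 477.3 -248.7  222.2] yaw y-axis -44.36 F [ 1.3  0.4 -2.1] M [ 0.03 -0.09  0.05] gap 12.6 lev [ 0.15  0.04 -0.  ] q [-0.69  0.53  1.73 -0.    0.88  0.09]
```

Call:
drive_tool(linear=[[0,0,0],[0,0,0],[0,0,0]], rot=[[0,0,3],[0,0,3],[0,0,0]], hand=[5,5,5])

```text
t: 17.63
tcp_pos: [0.4773, -0.2487, 0.2222]
tool_rot: [0.94, 0.341, 0.0, 0.001]
force: [0.9, -0.1, -1.5]
finger_gap: 0.147
```

```bash
python3 - <<'E'
from h import *
st()
E
```

```text
t 17.63 tcp [ 477.3 -248.7  222.2] yaw y-axis -50.07 F [ 0.9 -0.1 -1.5] M [ 0.02 -0.21  0.09] gap 12.5 lev [ 0.16  0.03 -0.  ] q [-0.69  0.53  1.73 -0.    0.88  0.19]
```

Call:
drive_tool(linear=[[0,0,0],[0,0,0],[0,0,0]], rot=[[0,0,3],[0,0,3],[0,0,0]], hand=[5,5,5])

```text
t: 17.88
tcp_pos: [0.4773, -0.2488, 0.2222]
tool_rot: [0.956, 0.295, 0.0, 0.002]
force: [-0.6, 0.0, -2.8]
finger_gap: 0.145
```

```bash
python3 - <<'E'
from h import *
st()
E
```

```text
t 17.88 tcp [ 477.3 -248.8  222.2] yaw y-axis -55.69 F [-0.6  0.  -2.8] M [-0.02 -0.08  0.1 ] gap 12.4 lev [ 0.18  0.03 -0.  ] q [-0.69  0.53  1.73 -0.    0.88  0.29]
```

Call:
drive_tool(linear=[[0,0,0],[0,0,0],[0,0,0]], rot=[[0,0,2],[0,0,2],[0,0,0]], hand=[5,5,5])

```text
t: 18.13
tcp_pos: [0.4774, -0.2488, 0.2222]
tool_rot: [0.964, 0.266, 0.0, 0.002]
force: [0.0, -1.3, -2.2]
finger_gap: 0.146
```

```bash
python3 - <<'E'
from h import *
st()
E
```

```text
t 18.13 tcp [ 477.4 -248.8  222.2] yaw y-axis -59.11 F [ 0.  -1.3 -2.2] M [ 0.01 -0.21  0.21] gap 12.5 lev [ 0.19  0.04 -0.  ] q [-0.69  0.53  1.73 -0.    0.88  0.35]
```

Call:
drive_tool(linear=[[0,0,0],[0,0,0],[0,0,0]], rot=[[0,0,2],[0,0,1],[0,0,0]], hand=[5,5,5])

```text
t: 18.38
tcp_pos: [0.4774, -0.2488, 0.2222]
tool_rot: [0.969, 0.246, -0.0, 0.002]
force: [0.8, 1.1, -2.1]
finger_gap: 0.147
```

```bash
python3 - <<'E'
from h import *
st()
E
```

```text
t 18.38 tcp [ 477.4 -248.8  222.2] yaw y-axis -61.56 F [ 0.8  1.1 -2.1] M [ 0.02 -0.17  0.27] gap 12.6 lev [ 0.22  0.06 -0.  ] q [-0.69  0.53  1.73 -0.    0.88  0.39]
```

Call:
drive_tool(linear=[[0,0,0],[0,0,0],[0,0,0]], rot=[[0,0,2],[0,0,0],[0,0,0]], hand=[5,5,5])

```text
t: 18.63
tcp_pos: [0.4774, -0.2488, 0.2222]
tool_rot: [0.973, 0.232, -0.0, 0.002]
force: [1.4, 0.4, -3.0]
finger_gap: 0.145
```

```bash
python3 - <<'E'
from h import *
st()
E
```

```text
t 18.63 tcp [ 477.4 -248.8  222.2] yaw y-axis -63.13 F [ 1.4  0.4 -3. ] M [ 0.06 -0.18  0.43] gap 12.4 lev [ 0.24  0.08 -0.  ] q [-0.69  0.53  1.73 -0.    0.88  0.42]
```

Call:
drive_tool(linear=[[0,0,0],[0,0,0],[0,0,0]], rot=[[0,0,2],[0,0,0],[0,0,0]], hand=[5,5,5])

```text
t: 18.88
tcp_pos: [0.4774, -0.2487, 0.2222]
tool_rot: [0.976, 0.218, -0.0, 0.002]
force: [0.7, -0.1, -2.2]
finger_gap: 0.148
```

```bash
python3 - <<'E'
from h import *
st()
for i in range(3):
    cams.snapshot("wrist");st()
E
```

```text
t 18.88 tcp [ 477.4 -248.7  222.2] yaw y-axis -64.78 F [ 0.7 -0.1 -2.2] M [ 0.01 -0.22  0.48] gap 12.6 lev [ 0.25  0.09 -0.  ] q [-0.69  0.53  1.73 -0.    0.88  0.45]
t 18.93 tcp [ 477.5 -248.7  222.3] yaw y-axis -64.8 F [ 0.5  0.5 -2. ] M [ 0.06 -0.21  0.45] gap 12.3 lev [ 0.25  0.09 -0.  ] q [-0.69  0.53  1.73 -0.    0.88  0.45]
t 18.98 tcp [ 477.4 -248.7  222.2] yaw y-axis -64.82 F [ 1.5  0.1 -1.7] M [ 0.06 -0.25  0.52] gap 12.3 lev [ 0.25  0.09 -0.  ] q [-0.69  0.53  1.73 -0.    0.88  0.45]
t 19.03 tcp [ 477.4 -248.7  222.2] yaw y-axis -64.85 F [ 0.6  0.3 -1.5] M [ 0.06 -0.22  0.45] gap 12.7 lev [ 0.25  0.09 -0.  ] q [-0.69  0.53  1.73 -0.    0.88  0.45]
```

Call:
drive_tool(linear=[[0,0,0],[0,0,0],[0,0,0],[0,0,0],[0,0,0]], rot=[[0,0,-2],[0,0,-2],[0,0,-2],[0,0,-2],[0,0,0]], hand=[5,5,5,5,5])

```text
t: 19.45
tcp_pos: [0.4774, -0.2486, 0.2222]
tool_rot: [0.958, 0.288, -0.0, 0.002]
force: [0.2, -0.2, -2.5]
finger_gap: 0.143
```

```bash
python3 - <<'E'
from h import *
st();cams.snapshot("wrist");st()
E
```

```text
t 19.45 tcp [ 477.4 -248.6  222.2] yaw y-axis -56.51 F [ 0.2 -0.2 -2.5] M [-0.04 -0.15  0.12] gap 12.2 lev [ 0.2   0.06 -0.  ] q [-0.69  0.53  1.73 -0.    0.88  0.3 ]
t 19.5 tcp [ 477.4 -248.7  222.2] yaw y-axis -56.58 F [ 0.1 -0.7 -1.5] M [-0.01 -0.11  0.11] gap 12.4 lev [ 0.2   0.07 -0.  ] q [-0.69  0.53  1.73 -0.    0.88  0.3 ]
```

Call:
drive_tool(linear=[[0,0,0.7],[0,0,0],[0,0,0],[0,0,0],[0,0,0],[0,0,0],[0,0,0]], rot=[[0,0,-2],[0,0,0],[0,0,0],[0,0,0],[0,0,0],[0,0,0],[0,0,0]], hand=[5,5,18,24,30,40,40])

```text
t: 20.08
tcp_pos: [0.4773, -0.249, 0.2225]
tool_rot: [0.954, 0.3, 0.0, 0.002]
force: [0.5, -0.9, -0.1]
finger_gap: 0.461
```

```bash
python3 - <<'E'
from h import *
st()
im=cams.snapshot("wrist");save(im,"w6.png")
r=cams.spot_point("key_grip","wrist");print([(x["score"],x["at"],atz("wrist",x["at"],.159)) for x in r[:2]])
save(im[100:420,100:460],"w6c.png")
E
```

```text
t 20.08 tcp [ 477.3 -249.   222.5] yaw y-axis -55.05 F [ 0.5 -0.9 -0.1] M [ 0.02 -0.02  0.  ] gap 39.4 lev [ 0.21  0.04 -0.  ] q [-0.69  0.53  1.73 -0.    0.88  0.27]
[(0.72, [278.9, 266.1], array([ 0.47732161, -0.24865117,  0.159     ]))]
```

View pics/w6c.png

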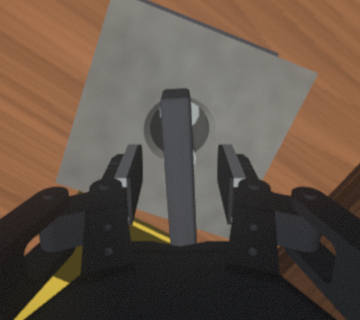

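Released; the handle stands free between the pads. I'll go straight up.

Call:
drive_tool(linear=[[0,0,-8],[0,0,-15],[0,0,-15],[0,0,-20],[0,0,-20],[0,0,-20],[0,0,-20],[0,0,0],[0,0,0]], rot=[[0,0,0],[0,0,0],[0,0,0],[0,0,0],[0,0,0],[0,0,0],[0,0,0],[0,0,0],[0,0,0]], hand=[40,40,40,40,40,40,40,40,40])

```text
t: 20.93
tcp_pos: [0.4764, -0.248, 0.3488]
tool_rot: [0.954, 0.3, -0.0, 0.001]
force: [-0.3, -0.1, -0.4]
finger_gap: 0.469
```

```bash
python3 - <<'E'
from h import *
st()
for c in("scene","side"):
    im=cams.snapshot(c);save(im,c+"9.png")
    r=[x for x in cams.spot_point("key_grip",c)]
    print(c,[(round(x["score"],2),np.round(x["at"])) for x in r],"pred",np.round(proj(c,[.477,-.2495,.159]),1))
    a=cv2.imread("pics/%s0.png"%c).astype(int);b=im[:,:,::-1].astype(int)
    m=(np.abs(a-b).max(2)>60).astype(np.uint8);n,_,st_,_=cv2.connectedComponentsWithStats(m)
    print([tuple(s) for s in st_[1:] if s[4]>25])
a=cv2.imread("pics/scene9.png");b=cv2.imread("pics/side9.png")
cv2.imwrite("pics/end.png",cv2.resize(np.hstack([a[80:380,130:530],b[80:380,130:530]]),(800,300)))
E
```

```text
t 20.93 tcp [ 476.4 -248.   348.8] yaw y-axis -55.1 F [-0.3 -0.1 -0.4] M [-0.09 -0.02 -0.02] gap 40.1 lev [ 0.11  0.06 -0.  ] q [-0.69  0.36  1.6  -0.    1.19  0.27]
scene [(0.67, array([216., 153.])), (0.55, array([382., 284.]))] pred [214.4 150.9]
[(np.int32(143), np.int32(0), np.int32(51), np.int32(59), np.int32(1150)), (np.int32(179), np.int32(0), np.int32(36), np.int32(18), np.int32(236)), (np.int32(198), np.int32(0), np.int32(15), np.int32(5), np.int32(41)), (np.int32(313), np.int32(0), np.int32(9), np.int32(19), np.int32(98)), (np.int32(325), np.int32(0), np.int32(30), np.int32(77), np.int32(1469)), (np.int32(351), np.int32(0), np.int32(58), np.int32(116), np.int32(2150)), (np.int32(405), np.int32(0), np.int32(23), np.int32(26), np.int32(450)), (np.int32(392), np.int32(4), np.int32(10), np.int32(20), np.int32(107)), (np.int32(406), np.int32(6), np.int32(81), np.int32(119), np.int32(6310)), (np.int32(206), np.int32(18), np.int32(8), np.int32(7), np.int32(38)), (np.int32(188), np.int32(21), np.int32(34), np.int32(54), np.int32(832)), (np.int32(184), np.int32(28), np.int32(7), np
[... 914 characters left out ...]
np.int32(5), np.int32(18), np.int32(36)), (np.int32(60), np.int32(50), np.int32(5), np.int32(9), np.int32(35)), (np.int32(133), np.int32(51), np.int32(19), np.int32(38), np.int32(313)), (np.int32(151), np.int32(97), np.int32(33), np.int32(54), np.int32(1196)), (np.int32(139), np.int32(101), np.int32(15), np.int32(45), np.int32(313)), (np.int32(308), np.int32(118), np.int32(5), np.int32(7), np.int32(26)), (np.int32(321), np.int32(149), np.int32(19), np.int32(5), np.int32(45)), (np.int32(0), np.int32(243), np.int32(11), np.int32(25), np.int32(154)), (np.int32(13), np.int32(296), np.int32(46), np.int32(18), np.int32(368)), (np.int32(382), np.int32(370), np.int32(12), np.int32(8), np.int32(68))]
```

View pics/end.png

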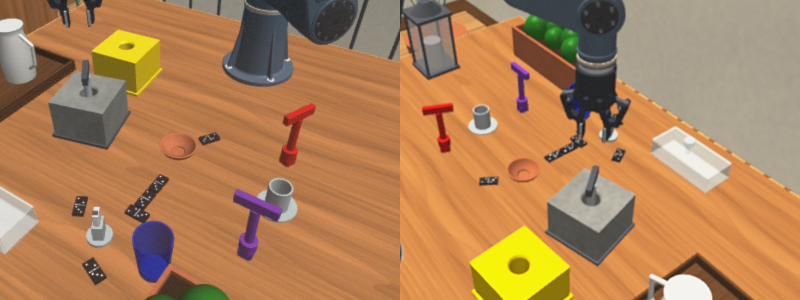

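The key stands upright in the grey foot's bore. The bystanders and look-alikes are where they were, apart from the areas the arm hides. Nothing touches the robot.

```bash
python3 -c "
from station import order
print(order.sign_off())"
```

```text
the job is handed in; nothing more can be done
None
```

The job is done and handed in at about 21 s of the 72 s allowed. The nut is snug at its stop and the key stands upright on it, released.

- **Fetching and seating:** I took the dark key from the stand and lowered it into the grey foot's bore. It first sat unengaged on the nut and took about 12 N at most, which is roughly 5 mm on the cushion against the 6.5 mm limit. I backed it off, shifted it sideways in two steps and turned it 4°, and it then dropped over the flats. The key's lower end stood about 19.5 mm above the table, so it was fully seated.
- **Tightening:** I turned it about 58° clockwise. The torque ran at about 0.1 N m, then rose steadily at the stop to about 0.47 N m. That is roughly 0.16 rad on the washer, between the 0.08 and 0.30 limits. I then turned the key back about 10° to take the tension off before letting go.
- **Last checks:** The wrist force was near zero after release. The scene and side pictures show the key upright in the bore, with its handle within 3 pixels of where I predicted. Comparing the scene picture with the first one showed no change on the table except the key and the arm. The side comparison was hidden too much by the arm to count.

My first estimate of the nut's angle from the picture (about -2°) did not let the key drop; it engaged at about -6.5°.

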